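Post a gift box through the sprung flap of a packing chute

TASK

Post the small cardboard gift box that stands on the packing chute's deck: push the self-closing flap open with one finger and, while that finger holds it open, push the box with the other finger through the gap so that it drops into the blue catch bin beyond, keeping the flap off the box. Push gently, never pinch or lift the box, then withdraw so that the flap swings fully shut, and leave everything else where it stands.

Things in the scene. Friction and masses are not known exactly. Their poses are not given: they have to be found in the camera images.
- sill (a point): in the flap opening, at the far edge of the chute's white deck, on its top face, 90 mm above the table. x points level through the opening towards the catch bin, y left along the edge, z up. In mm here: the level deck spans x -160 to 0, y -170 to 190; low walls 50 tall (x 0 to 8) stand left of y = 90 and right of y = -80; nothing spans the opening above.
- chute: grey packing chute with a white deck, fixed to the table. Origin on the table, 90 mm straight below the sill point, same axes.
- bin_floor (a point): centre of the inner floor of the blue catch bin, part of the chute, open on top, beyond and below the sill: 103 mm beyond it and 86 mm below it, same axes. Inside 192 mm along x, 292 mm along y; the rim is 25 mm below the deck. A flat carton 14 mm thick lies in its far right part.
- flap (a joint): flap angle, rad: 0 shut, up to 1.75 as it swings level, away from the deck, over the bin, about the upright hinge at the left end of the opening. A sprung black panel 6 mm thick, from 6 to 54 mm above the deck, from 6 to 154 mm right of the hinge axis; free end at the right. The spring always shuts it: 0.12 N m when shut plus 0.10 N m per rad, slightly damped.
- flap_hinge (a point): point on the flap's upright hinge axis: in the sill frame 4 mm beyond the deck's edge, 83 mm left, 30 mm up. The hinge post is 12 mm thick and stands 62 mm above the deck. It turns with the flap: at 0 its axes are those of the sill.
- flap_tip (a point): the flap's free end, 154 mm from the hinge axis, 30 mm above the deck; moves and turns with the flap
- gift_box: small closed cardboard gift box, about 80 g, body 32 x 50 mm (x, y), lid 34 x 52 mm, 35 mm tall in all; origin at the centre of its underside, z up. It stands on the deck before the right half of the opening, its x axis within about 0.25 rad of the push direction. It slides with light friction.
- bead_jar: small clear jar, 42 mm across, 55 mm tall, standing on the deck near its left end; bystander
- tin: flat round aluminium tin, 48 mm across, 22 mm high, on the deck near its right end; bystander
- spray: white bottle on the table, 60 mm across, 150 mm tall; bystander
- scoop: spoon-shaped bead scoop lying on the table; bystander
- carton: carton on the table, 120 x 80 x 60 mm; bystander
- stapler: black stapler on the table, 130 mm long, 41 mm high; bystander
- tape_roll: roll of clear tape lying flat on the table, 90 mm across, 45 mm high; bystander
Things that resemble listed ones, but are neither listed nor needed, are in the scene too. Of the things like the gift_box, leave any that is purple or turquoise; of the rest the larger one is meant.

How it is judged:
By the outcome, as a careful person would: the job done as asked, in the order asked, and still so for the second after the job is handed in, with the robot touching nothing.
It also fails if it takes over 40 s, if anything falls off the work surface, if the arm or the gripper's body presses on something with over 40 N, if the wrist force passes 120 N, or if a joint passes its speed limit or range.

ROBOT

A 6-joint arm with a two-finger parallel gripper is mounted at the origin on the work surface. World frame = base frame: x ahead of the robot, y to its left, z up, the work surface at z = 0. Lengths are in mm, angles in degrees, forces in N, time in s.
With the tool pointing down it reaches from about 350 to 850 mm from the base axis. Payload 8.1 kg.
Tool frame: the origin (TCP) lies at the very end of the fingers, on their centre line; the grasp point (between the pads) lies 19 mm behind it; z points along the fingers, y is the line along which they close (so a half turn about z gives the same grasp; the last joint's range is limited). The gripper opens to 85 mm and grips with 20 to 120 N. Pads are 22 mm wide; open, the fingers measure 114 mm over their backs; the gripper's body (76 mm by 85 mm) begins 54 mm behind the grasp point. The pads swing forward as they close: fully open they stand 13 mm farther back than shut.
Start: joints at [63.346, 7.471, 85.268, -0, 87.261, -4.893], TCP at [222.42, 557.256, 231.292] pointing down, gripper open.
Joint ranges: [-169.43, 169.43], [-51.17, 129.36], [1.28, 143.12], [-76.62, 256.62], [0, 156.53], [-152.29, 152.29]. Speed limits (degrees/s): [136.94, 136.94, 159.86, 180, 180, 180].

INTERFACE

Orientations are given as [roll, pitch, yaw] about the fixed x, y, z axes, in that order (R = Rz(yaw) Ry(pitch) Rx(roll)).
In Python, from bench import * gives the robot as it stands.
- The arm moves only by the tool play_rows, never from a script. Its argument "increments" is a list of rows, each a list of 3 entries, a list of its own where there are three numbers: the gripper's target within -1 to 1 (fully open at 1, half-way at 0, shut at -1), then the shift along the tool's x, y, z in mm, then the turn about the tool's z in rad. A call has 1 to 12 rows; each row shifts and turns the commanded pose from where the row before left it, along the tool's axes as they then stand; what a row does not reach is not made up. A row lasts 1/12 s, in which the tool goes at most 41.7 mm and 7.16 degrees, less where a joint would pass 70% of its speed; a pose out of reach is approached as far as the arm can. A call is refused whole if a number of a shift passes 41.7 or a number of a turn 0.125, either way. A call with a gripper value outside its range is refused whole. The fingers move at their own pace and stop on an object; "force" is the grip in N (left out, the last holds). Time passes only in rows, so rows that do not move let the fingers close. It gives the time, the measured TCP pose, the force, the opening and the grip force at its end, in the units of the state.
- sense(): the state, without advancing time (a new reading comes with each control period).
- snapshot(name): name is "side" or "top" or "wrist"; returns a dict with "color" (420x560x3 uint8, red, green, blue), "intrinsics" (3x3 intrinsics, pixels), "world_from_camera" (4x4, takes a point from camera to world coordinates). Camera axes: x right, y down, z forward; pixel columns grow to the right and rows downward; lengths in mm; the calibration is good to about 2 mm. A picture is of the moment at which its call begins. There is no depth.
- hand_in(): hands the job in; it is judged then, once.
Trained networks look in a picture, given as the dict that the camera call returned (one of the last four; its "shot" number tells which), for a name from the list of things; names that differ only in an ending like _2 or _b are one class to them, and where a whole thing is asked for, a point or a joint stands for the part that bears it (a point fixed in the world has none). Each returns a list of dicts, best first, with "p" (0 to 1); they miss things now and then, are a little off and sometimes report something else, mostly with a low value. They report only what shows in the picture. A call takes as long as a camera call. They do not tell look-alikes from the thing itself.
- find_in(query, picture): "xyz" ([x, y, z] in mm, in the coordinates of the camera as it stood for that picture, good to about 4 mm: the middle of the surface that is visible of it).
- regions_of(query, picture): "mask" (420x560 bool, what is visible of it).
- pinpoint(query, picture): "xyz" ([x, y, z] in mm, in the coordinates of the camera as it stood for that picture, good to about 4 mm: a listed point, or the origin of a listed thing).
The state is a dict: "time": time; "joint_pos": joint angles; "qd": joint speeds; "joint_efforts": joint torques, N m; "tool_pos": TCP position; "tcp_rot": TCP orientation; "ft_force": force on the tool from outside, world axes, zero at the start; "wrist_torque": the same for the moment, N m; "finger_gap": finger opening in mm; "grip_force": force on a finger pad.
Only numpy, scipy, OpenCV 4.12 (cv2) and the standard library are available. Lean on these libraries where they do the work, as an engineer would, in place of code of your own. Each camera call takes 0.05 s, during which the arm holds its last target. There are 200 camera calls.

## Working session

There is one attempt and no reset: what is moved stays moved. The work goes in short steps, Python scripts to look and compute and a tool call to move; the robot and the scene stay as the last step left them, time stands still between calls to the robot, and variables do not carry over. Pictures are saved under pics/ and viewed, at most 10 in all, crops included, and the job is handed in when it is done.

Besides the shell and the picture viewer there is one more tool, called after "Emit:" as name(argument=value, ...), one argument or row to a line, values as JSON. play_rows: Moves the arm, as the interface text tells. Its arguments: {"type":"object","properties":{"increments":{"type":"array","items":{"type":"array"}},"force":{"type":"number"}},"required":["increments"]}

```bash
mkdir -p pics
cat > h.py <<'E'
from bench import *
import numpy as np, cv2
def W(p,s):
    T=np.array(s["world_from_camera"]); return (T[:3,:3]@np.array(p)+T[:3,3])
def pix(P,s):
    T=np.linalg.inv(np.array(s["world_from_camera"])); c=T[:3,:3]@np.array(P)+T[:3,3]; u=np.array(s["intrinsics"])@c; return u[:2]/u[2]
def ray(uv,s,z):
    T=np.array(s["world_from_camera"]); d=T[:3,:3]@np.linalg.inv(np.array(s["intrinsics"]))@np.array([uv[0],uv[1],1.]); o=T[:3,3]; return o+d*(z-o[2])/d[2]
def save(s,n): cv2.imwrite('pics/'+n,np.array(s["color"])[:,:,::-1])
E
python3 - <<'E'
from h import *
ims=[]
for n in("top","side"):
    s=snapshot(n); ims.append(np.array(s["color"])); save(s,n+'.png')
    for q in("sill","bin_floor","flap_hinge","flap_tip","gift_box","bead_jar","tin","chute"):
        for d in pinpoint(q,s)[:4]:
            w=W(d["xyz"],s); print(n,q,round(d["p"],2),w.round(0),pix(w,s).round(0))
print(sense())
E
```

```text
top sill 0.73 [656. 410.  -1.] [139. 164.]
top sill 0.69 [559.  47.  91.] [257. 193.]
top sill 0.55 [519. 197.  90.] [205. 207.]
top bin_floor 0.58 [660.  24.   1.] [265. 164.]
top flap_hinge 0.55 [579. 126. 117.] [229. 185.]
top flap_tip 0.47 [549. -22. 121.] [281. 196.]
top flap_tip 0.21 [484.  33.  95.] [262. 219.]
top gift_box 0.53 [484.  31.  92.] [262. 219.]
top gift_box 0.49 [ 592. -230.    4.] [348. 186.]
top gift_box 0.49 [ 321. -119.   -4.] [312. 275.]
top gift_box 0.41 [ 454. -191.   -0.] [336. 231.]
top bead_jar 0.47 [517. 197.  90.] [205. 207.]
top tin 0.57 [475. -74.  90.] [299. 223.]
top chute 0.82 [561.  47.  -0.] [258. 196.]
top chute 0.5 [ 301. -429.    1.] [414. 282.]
side sill 0.18 [565.  47.   2.] [287. 206.]
side bin_floor 0.8 [666.  24.   4.] [319. 200.]
side flap_hinge 0.67 [585. 125. 123.] [282. 160.]
side flap_hinge 0.43 [661.  27.   6.] [318. 199.]
side flap_tip 0.6 [551. -25. 120.] [296. 201.]
side gift_box 0.89 [ 592. -229.    2.] [343. 275.]
side gift_box 0.52 [483.  32.  91.] [265. 201.]
side gift_box 0.48 [ 327. -125.    4.] [238. 283.]
side bead_jar 0.64 [516. 196.  88.] [251. 161.]
side tin 0.8 [474. -78.  95.] [280. 230.]
side chute 0.68 [566.  47.   2.] [288. 206.]
{'time': 0.9, 'joint_pos': array([ 6.33452742e+01,  7.47053872e+00,  8.52666805e+01, -4.65212975e-04,
        8.72618395e+01, -4.89138348e+00]), 'qd': array([-0.04325947, -0.02436363, -0.09864109,  0.03762101, -0.00111431,
       -0.02381658]), 'joint_efforts': array([-1.33182821e-03, -5.69298398e+01, -5.00879323e+01, -3.19488681e-04,
        6.43568856e-04, -3.95753105e-06]), 'tool_pos': array([222.43450673, 557.25673722, 231.3095115 ]), 'tcp_rot': array([1.79999102e+02, 5.43250637e-04, 1.58236680e+02]), 'ft_force': array([-0.57129788, -0.23577561, -0.35553577]), 'wrist_torque': array([ 0.01391654,  0.02483775, -0.02667259]), 'grip_force': 0.0, 'finger_gap': 85.34834035820863}
```

View pics/top.png

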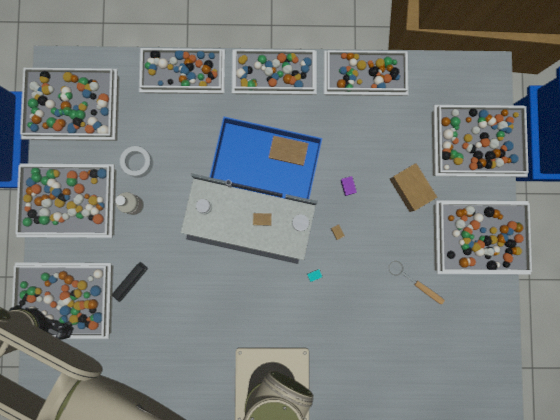

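View pics/side.png

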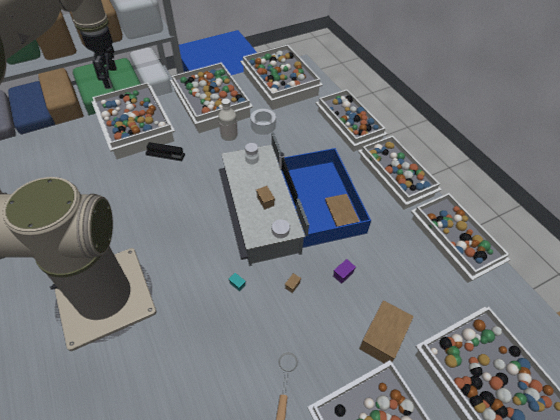

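Top view: the deck is at about (250,218), with the brown box on it at (262,219). That is the target: the smaller brown look-alike at (337,231) is on the table, and the purple and turquoise ones are off the deck too. The bin is beyond the deck, hinge post (229,184), flap end about (284,196). The side view agrees. My plan is to lead with the left finger on the flap and trail with the right finger behind the box, with the line of the fingers about 40° to the push axis. First I'll move above the deck.

Emit:
play_rows(
  increments=[
    [1,[0,0,0],0.117],
    [1,[0,0,0],0.117],
    [1,[0,0,0],0.117],
    [1,[0,0,0],0.117],
    [1,[0,0,0],0.117],
    [1,[0,0,0],0.117],
    [1,[-39,0,0],0],
    [1,[-39,0,0],0],
    [1,[-39,0,0],0],
    [1,[-39,0,0],0],
    [1,[-39,0,0],0],
    [1,[-39,0,0],0],
  ],
)

```text
time: 1.9
tool_pos: [332.8, 349.1, 231.4]
tcp_rot: [180.0, -0.0, 118.0]
ft_force: [0.8, -0.1, 0.2]
finger_gap: 85.5
grip_force: 0.0
```

Emit:
play_rows(
  increments=[
    [1,[-39,0,0],0],
    [1,[-39,0,0],0],
    [1,[-39,0,0],0],
    [1,[-39,0,0],0],
    [1,[-39,0,0],0],
    [1,[-39,0,0],0],
    [1,[-39,0,0],0],
    [1,[-39,0,0],0],
    [1,[0,0,0],0],
  ],
)

```text
time: 2.65
tool_pos: [481.2, 69.4, 231.5]
tcp_rot: [180.0, 0.2, 117.7]
ft_force: [-0.9, -0.1, 0.5]
finger_gap: 85.8
grip_force: 0.0
```

Run:
```python
from h import *
s=snapshot("wrist"); save(s,'w1.png'); st=sense(); print(st["time"],st["tool_pos"],st["tcp_rot"],np.array(s["world_from_camera"]).round(2))
for q in("sill","flap_hinge","flap_tip","gift_box","bin_floor"):
    for d in pinpoint(q,s)[:3]:
        w=W(d["xyz"],s); print(q,round(d["p"],2),w.round(1),pix(w,s).round(0))
for d in regions_of("gift_box",s)[:2]:
    m=d["mask"].astype(np.uint8); r=cv2.minAreaRect(cv2.findNonZero(m)); print(d["p"],r)
    c=np.array([ray(p,s,125)for p in cv2.boxPoints(r)]); print(c.round(1))
```

```text
2.7 [480.03646541  71.99441757 231.31933536] [-1.79994123e+02  4.39756194e-02  1.17720245e+02] [[ 8.9000e-01  4.4000e-01  1.5000e-01  4.4272e+02]
 [ 4.6000e-01 -8.4000e-01 -2.9000e-01  1.4214e+02]
 [-0.0000e+00  3.2000e-01 -9.5000e-01  3.7375e+02]
 [ 0.0000e+00  0.0000e+00  0.0000e+00  1.0000e+00]]
sill 0.56 [567.4  44.   92.3] [352. 265.]
flap_hinge 0.67 [587.8 125.  121.1] [436. 210.]
flap_tip 0.76 [549.8 -28.4 117.5] [299. 333.]
flap_tip 0.26 [521.2 197.5  92.5] [405.  81.]
gift_box 0.73 [ 453.9 -195.3    0.7] [171. 341.]
gift_box 0.68 [482.2  24.2  89.7] [260. 242.]
gift_box 0.4 [ 5.645e+02  4.260e+01 -2.000e-01] [334. 228.]
bin_floor 0.87 [ 6.625e+02  2.010e+01 -5.000e-01] [393. 277.]
0.95 ((85.0, 262.0), (38.0, 32.0), 90.0)
[[343.7 -32.7 125. ]
 [366.2 -20.9 125. ]
 [376.9 -53.9 125. ]
 [353.5 -66.2 125. ]]
0.6 ((265.1109619140625, 246.64093017578125), (45.8745231628418, 72.29318237304688), 29.981639862060547)
[[463.8   6.8 125. ]
 [465.8  68.1 125. ]
 [501.8  65.8 125. ]
 [502.1   2.8 125. ]]
```

View pics/w1.png

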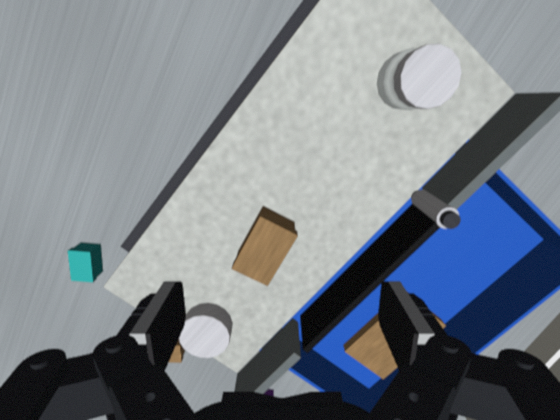

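The wrist view shows the box with its top-face corners at about (262,220), (297,235), (268,285) and (233,268). The flap runs from the hinge at (440,215) to its tip at about (300,330), the fingertips are at about (180,285) and (385,285), and the tin is at (205,335), below right of the box.

Run:
```python
from h import *
s=snapshot("wrist")
c=np.array([ray(p,s,125)[:2] for p in[(262,220),(297,235),(268,285),(233,268)]]); print(c.round(1),c.mean(0).round(1))
print([np.linalg.norm(c[i]-c[(i+1)%4]).round(1) for i in range(4)],[np.degrees(np.arctan2(*(c[(i+1)%4]-c[i])[::-1])).round(1) for i in range(4)])
o=np.array([563.5,45.5]); h=np.array([584,125.3]); t=np.array([550,-25.])
# sill from fit: hinge sill(4,83), tip(4,-71), sill(0,0), bin(103,0)
A=np.array([[4,83],[4,-71],[0,0],[103,0]],float);B=np.array([h,t,o,[663,23]])
a=A-A.mean(0);b=B-B.mean(0);th=np.arctan2((a[:,0]*b[:,1]-a[:,1]*b[:,0]).sum(),(a*b).sum())
R=np.array([[np.cos(th),-np.sin(th)],[np.sin(th),np.cos(th)]]);tr=B.mean(0)-R@A.mean(0);print("sill",tr.round(1),np.degrees(th).round(1),(A@R.T+tr-B).round(1))
print("box corners in sill",((c-tr)@R).round(1),((c.mean(0)-tr)@R).round(1), "tcp",((sense()["tool_pos"][:2]-tr)@R).round(1))
ji=W(pinpoint("tin",s)[0]["xyz"],s);print("tin",ji.round(),((ji[:2]-tr)@R).round())
# expected pixel for finger tips at TCP z+0 / +13
st=sense();T=st["tool_pos"];y=np.radians(st["tcp_rot"][2]);u=np.array([np.sin(y),-np.cos(y),0])
for dz in(0,13):
  for k in(-57,-42.5,42.5,57): print(dz,k,pix(T+u*k+[0,0,dz],s).round(0))
```

```text
[[468.1  63.2]
 [498.1  65. ]
 [498.5  14.5]
 [466.1  15.1]] [482.7  39.5]
[np.float64(30.1), np.float64(50.5), np.float64(32.4), np.float64(48.2)] [np.float64(3.5), np.float64(-89.5), np.float64(179.1), np.float64(87.7)]
sill [562.4  45.3] -12.6 [[ 0.4  0.2]
 [ 0.8  0.2]
 [-1.1 -0.2]
 [-0.1 -0.2]]
box corners in sill [[-95.9  -3.2]
 [-67.    5.2]
 [-55.6 -44. ]
 [-87.3 -50.6]] [-76.5 -23.2] tcp [-88.6  12. ]
tin [473. -74.  92.] [ -61. -136.]
0 -57 [162. 282.]
0 -42.5 [192. 282.]
0 42.5 [372. 282.]
0 57 [402. 282.]
13 -57 [152. 297.]
13 -42.5 [185. 297.]
13 42.5 [379. 297.]
13 57 [412. 297.]
```

Run:
```python
from h import *
s=snapshot("wrist"); im=np.array(s["color"])[195:300,220:310]
hsv=cv2.cvtColor(im,cv2.COLOR_RGB2HSV); m=(((hsv[:,:,1]>70)&(hsv[:,:,2]>95))*255).astype(np.uint8)
m=cv2.morphologyEx(m,cv2.MORPH_OPEN,np.ones((3,3)))
r=cv2.minAreaRect(cv2.findNonZero(m)); b=cv2.boxPoints(r)+[220,195]; print(b.round())
c=np.array([ray(p,s,125)[:2] for p in b]); print(c.round(1),c.mean(0))
big=cv2.resize(np.hstack([im[:,:,::-1],cv2.cvtColor(m,8)]),None,fx=4,fy=4,interpolation=0); cv2.imwrite('pics/c1.png',big)
t=snapshot("top"); it=np.array(t["color"])[170:260,180:320]; save(t,'t2.png')
cv2.imwrite('pics/c2.png',cv2.resize(it[:,:,::-1],None,fx=5,fy=5,interpolation=cv2.INTER_CUBIC))
```

```text
[[230. 276.]
 [259. 224.]
 [295. 244.]
 [266. 297.]]
[[466.9   6.8]
 [467.7  59.2]
 [501.   57.2]
 [502.2   3.6]] [484.44643382  31.70264449]
```

View pics/c1.png

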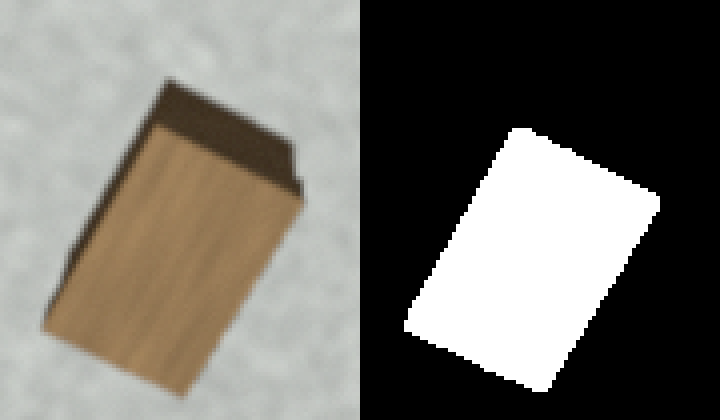

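The box centre is (484,32), with the box yaw about +12.6° in the sill frame. I'll descend with the right finger behind the box and the left finger beside it.

Emit:
play_rows(
  increments=[
    [1,[-12,8,0],0],
    [1,[0,0,30],0],
    [1,[0,0,30],0],
    [1,[0,0,30],0],
    [1,[0,0,25],0],
    [1,[0,0,20],0],
    [1,[0,0,0],0],
    [1,[0,0,0],0],
  ],
)

```text
time: 3.87
tool_pos: [490.5, 68.6, 95.5]
tcp_rot: [-179.9, -0.1, 118.0]
ft_force: [-0.3, 0.6, 0.6]
finger_gap: 85.4
grip_force: 0.0
```

```bash
cat >> h.py <<'E'
tr=np.array([562.4,45.3]);th=np.radians(-12.6);RS=np.array([[np.cos(th),-np.sin(th)],[np.sin(th),np.cos(th)]])
def report(n,zoom=True):
    st=sense();print(st["time"],"tcp sill",((st["tool_pos"][:2]-tr)@RS).round(1),st["tool_pos"].round(1),st["tcp_rot"].round(1),st["ft_force"].round(1))
    s=snapshot("wrist"); hsv=cv2.cvtColor(np.array(s["color"]),cv2.COLOR_RGB2HSV)
    m=((hsv[:,:,0]>6)&(hsv[:,:,0]<22)&(hsv[:,:,1]>70)&(hsv[:,:,2]>85)).astype(np.uint8)
    k,l,sta,ce=cv2.connectedComponentsWithStats(m)
    for i in range(1,k):
        if sta[i,4]<400: continue
        b=cv2.boxPoints(cv2.minAreaRect(cv2.findNonZero((l==i).astype(np.uint8))))
        c=np.array([(ray(p,s,125)[:2]-tr)@RS for p in b]); print(ce[i].round(),"sill corners",c.round(0).tolist(),c.mean(0).round(1))
    save(s,n); return s
E
python3 -c "
from h import *
a=report('w2.png'); t=snapshot('side')
cv2.imwrite('pics/m2.png',np.hstack([np.array(a['color'])[:,:,::-1][:, :],]))
i=np.array(t['color'])[110:280,200:400,::-1]; cv2.imwrite('pics/m2.png',np.hstack([cv2.resize(i,(400,340),interpolation=2),cv2.resize(np.array(a['color'])[:,:,::-1],(400,340))]))"
```

```text
3.8667 tcp sill [-75.3   7.1] [490.5  68.6  95.5] [-1.799e+02 -1.000e-01  1.180e+02] [-0.3  0.6  0.6]
[232. 365.] sill corners [[-85.0, -54.0], [-95.0, -5.0], [-62.0, -2.0], [-48.0, -53.0]] [-72.6 -28.4]
```

View pics/m2.png

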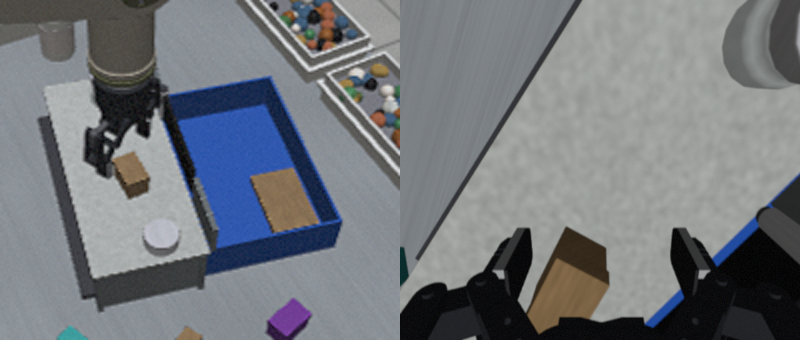

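The side view shows the fingers clear of the box, with the right finger behind it and the left one near the flap. I'll lower slightly and start a gentle push.

Emit:
play_rows(
  increments=[
    [1,[0,0,5],0],
    [1,[-3.2,3.8,0],0],
    [1,[-3.2,3.8,0],0],
    [1,[-3.2,3.8,0],0],
    [1,[-3.2,3.8,0],0],
    [1,[-3.2,3.8,0],0],
    [1,[-3.2,3.8,0],0],
    [1,[-3.2,3.8,0],0],
    [1,[0,0,0],0],
  ],
)

```text
time: 4.72
tool_pos: [526.3, 61.0, 91.4]
tcp_rot: [180.0, -0.0, 118.0]
ft_force: [-3.7, 1.5, 2.3]
finger_gap: 85.4
grip_force: 1.8
```

```bash
cat >> h.py <<'E'
def mont(n):
    a=report(n); t=snapshot('side')
    i=np.array(t['color'])[110:280,200:400,::-1]; cv2.imwrite('pics/m'+n,np.hstack([cv2.resize(i,(400,340),interpolation=2),cv2.resize(np.array(a['color'])[:,:,::-1],(400,340))]))
E
python3 -c "
from h import *
mont('3.png')"
```

```text
4.7167 tcp sill [-38.6   7.5] [526.3  61.   91.4] [180.  -0. 118.] [-3.7  1.5  2.3]
[214. 361.] sill corners [[-59.0, -50.0], [-68.0, -5.0], [-35.0, -1.0], [-22.0, -48.0]] [-46.4 -26.1]
```

View pics/m3.png

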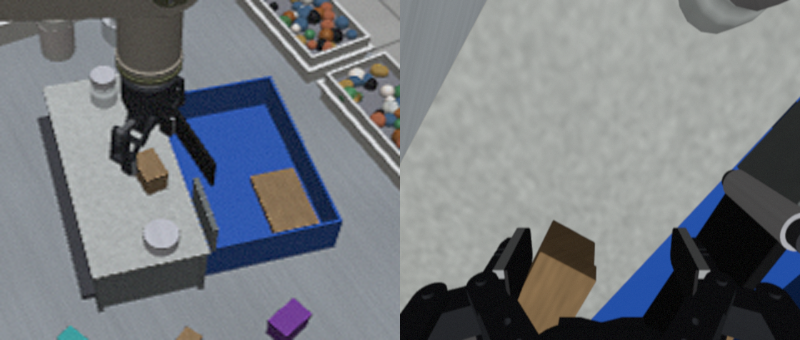

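The flap is open about 40° on the left finger. The box has slid about 27 mm on the right finger, with its yaw little changed and clear of the flap. I'll continue.

Emit:
play_rows(
  increments=[
    [1,[-3.2,3.8,0],0],
    [1,[-3.2,3.8,0],0],
    [1,[-3.2,3.8,0],0],
    [1,[-3.2,3.8,0],0],
    [1,[-3.2,3.8,0],0],
    [1,[-3.2,3.8,0],0],
    [1,[0,0,0],0],
  ],
)

```text
time: 5.4
tool_pos: [555.1, 55.3, 91.8]
tcp_rot: [180.0, -0.0, 118.0]
ft_force: [-5.9, 1.5, 6.8]
finger_gap: 85.9
grip_force: 3.7
```

```bash
python3 -c "
from h import *
mont('4.png')"
```

```text
5.4 tcp sill [-9.3  8.2] [555.1  55.3  91.8] [180.  -0. 118.] [-5.9  1.5  6.8]
[214. 360.] sill corners [[-30.0, -49.0], [-39.0, -4.0], [-6.0, -1.0], [7.0, -48.0]] [-17.2 -25.7]
[371. 383.] sill corners [[30.0, -2.0], [30.0, 27.0], [46.0, 24.0], [47.0, -6.0]] [38.  10.6]
```

View pics/m4.png

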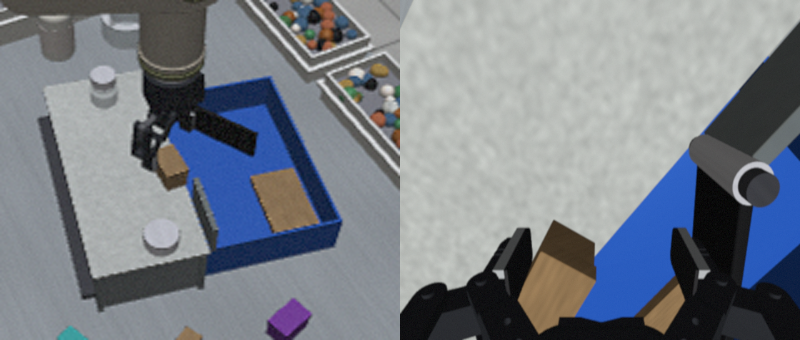

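Emit:
play_rows(
  increments=[
    [1,[0,0,-3],0],
    [1,[-2.6,3,0],0],
    [1,[-2.6,3,0],0],
    [1,[-2.6,3,0],0],
    [1,[-2.6,3,0],0],
    [1,[-2.6,3,0],0],
    [1,[-2.6,3,0],0],
    [1,[0,0,0],0],
    [1,[0,0,0],0],
    [1,[0,0,0],0],
  ],
)

```text
time: 6.33
tool_pos: [577.4, 49.1, 93.7]
tcp_rot: [-179.9, 0.0, 118.0]
ft_force: [-2.3, -2.9, -3.5]
finger_gap: 85.7
grip_force: 1.8
```

```bash
python3 -c "
from h import *
mont('5.png')"
```

```text
6.3333 tcp sill [13.8  7. ] [577.4  49.1  93.7] [-179.9    0.   118. ] [-2.3 -2.9 -3.5]
[282. 299.] sill corners [[-2.0, 1.0], [-2.0, 30.0], [16.0, 29.0], [17.0, -2.0]] [ 7.3 14.4]
[360. 372.] sill corners [[42.0, -14.0], [42.0, 31.0], [70.0, 27.0], [73.0, -21.0]] [56.6  5.8]
```

View pics/m5.png

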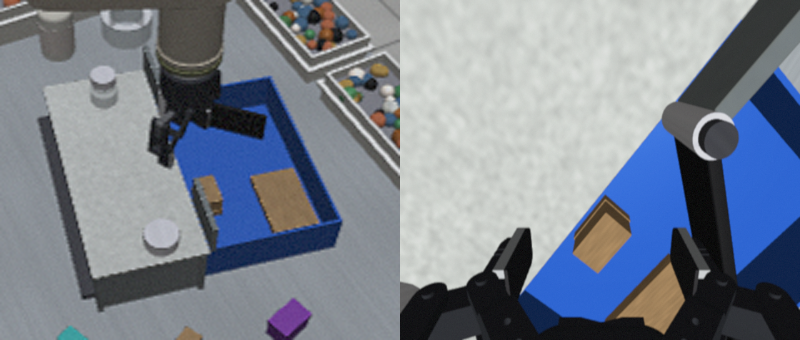

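The box has dropped onto the bin floor, seen at (208,190) on the left and (603,235) on the right, and the flap is still held open on the left finger. I'll withdraw along the same path so the flap closes behind the finger, then lift.

Emit:
play_rows(
  increments=[
    [1,[4.6,-5.3,0],0],
    [1,[4.6,-5.3,0],0],
    [1,[4.6,-5.3,0],0],
    [1,[4.6,-5.3,0],0],
    [1,[4.6,-5.3,0],0],
    [1,[4.6,-5.3,0],0],
    [1,[4.6,-5.3,0],0],
    [1,[4.6,-5.3,0],0],
    [1,[4.6,-5.3,0],0],
    [1,[4.6,-5.3,0],0],
    [1,[4.6,-5.3,0],0],
    [1,[4.6,-5.3,0],0],
  ],
)

```text
time: 7.43
tool_pos: [495.5, 68.8, 94.5]
tcp_rot: [180.0, 0.0, 118.0]
ft_force: [0.5, 0.5, -0.2]
finger_gap: 85.4
grip_force: 0.0
```

Emit:
play_rows(
  increments=[
    [1,[4,-4.6,0],0],
    [1,[0,0,-20],0],
    [1,[0,0,-30],0],
    [1,[0,0,-35],0],
    [1,[0,0,-35],0],
    [1,[5,-25,-20],0],
    [1,[15,-35,0],0],
    [1,[15,-35,0],0],
    [1,[0,0,0],0],
    [1,[0,0,0],0],
    [1,[0,0,0],0],
    [1,[0,0,0],0],
  ],
)

```text
time: 8.43
tool_pos: [390.4, 56.1, 234.6]
tcp_rot: [180.0, 0.0, 118.0]
ft_force: [0.8, -0.6, -0.4]
finger_gap: 85.6
grip_force: 0.0
```

```bash
python3 -c "
from h import *
mont('6.png')"
```

```text
8.4333 tcp sill [-170.2  -26.9] [390.4  56.1 234.6] [180.   0. 118.] [ 0.8 -0.6 -0.4]
[482. 341.] sill corners [[26.0, -16.0], [22.0, 8.0], [66.0, 8.0], [72.0, -18.0]] [46.7 -4.6]
[234. 371.] sill corners [[-118.0, -176.0], [-97.0, -158.0], [-86.0, -173.0], [-107.0, -191.0]] [-102.  -174.5]
```

View pics/m6.png

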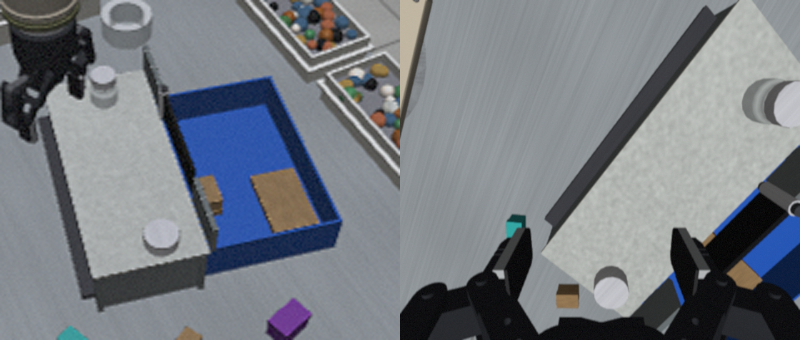

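The flap is shut flush with the opening, the box lies in the bin, and the jar, tin and look-alikes are where they were. The arm is clear of everything, so I'm handing in.

```bash
python3 -c "
from bench import *
print(hand_in())"
```

```text
the job is handed in; nothing more can be done
None
```

The gift box went through the held-open flap into the blue catch bin, the flap swung shut after I withdrew, nothing else in view had moved, and the job is handed in after about 8.4 s of robot time; no verdict was returned.

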